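# Demould a plaster tile and put it in the curing hood

## Robot

A 6-joint arm with a two-finger parallel gripper is mounted at the origin on the work surface. World frame = base frame: x ahead of the robot, y to its left, z up, the work surface at z = 0. Lengths are in m, angles in rad, forces in N, time in s.
With the tool pointing down it reaches from about 0.3 to 0.775 m from the base axis. Payload 14.6 kg.
Tool frame: the origin (TCP) lies between the finger pads; the fingertips stand 22 mm ahead of it and the grasp point (between the pads) lies 3 mm ahead of it; z points along the fingers, y is the line along which they close (so a half turn about z gives the same grasp; the last joint's range is limited). The gripper opens to 94 mm and grips with 3 to 60 N. Pads are 16 mm wide; open, the fingers measure 119 mm over their backs; the gripper's body (75 mm by 177 mm) begins 78 mm behind the grasp point.
Start: joints at [1.279, 0.3, 1.521, -0, 1.321, -0.067], TCP at [0.123, 0.536, 0.227] pointing down, gripper open.
Joint ranges: [-3.03, 3.03], [-0.79, 2.21], [0.23, 2.52], [-1.04, 4.18], [0, 3.07], [-2.55, 2.55]. Speed limits (rad/s): [2.22, 2.22, 2.57, 3.14, 3.14, 3.14].

## Interface

Orientations are given as a 3x3 rotation matrix whose columns are the frame's x, y, z axes.
In Python, from rig import arm, optics, ticket gives the robot as it stands. The module is installed in compiled form; this text tells all that it offers.
- The arm moves only by the tool apply_moves, never from a script. Its argument "steps" is a list of rows, each an object with "travel": the shift along the world's x, y, z in m, a list of three; "turn": the turn, a rotation vector about the world's x, y, z in rad, a list of three. A call has 1 to 20 rows; each row is the pose to reach, as a shift and turn from the pose commanded when the call began; what a row does not reach only later rows make up. A row lasts 1/12 s, in which the tool goes at most 41.7 mm and 7.16 degrees, less where a joint would pass 70% of its speed; a pose out of reach is approached as far as the arm can. A call with a gripper value outside its range is refused whole. "claw" is the closure in counts, from 0 (fully open) to 255 (shut), set as the call begins (left out, the last holds). The fingers move at their own pace and stop on an object; the grip force is fixed at half the most. Time passes only in rows, so rows that repeat a pose let the fingers close. It gives the time, the measured TCP pose, the force, the opening and the grip force at its end, in the units of the state.
- arm.get_state(): the state, without advancing time (a new reading comes with each control period).
- optics.capture(name): name is "scene" or "side" or "wrist"; returns a dict with "img" (384x512x3 uint8, red, green, blue), "camera_matrix" (3x3 intrinsics, pixels), "xyz" and "attitude" of the camera in the world. Camera axes: x right, y down, z forward; pixel columns grow to the right and rows downward; lengths in m; the calibration is good to about 2 mm. A picture is of the moment at which its call begins. There is no depth.
- ticket.sign_off(): hands the job in; it is judged then, once.
The state is a dict: "t": time; "joints": joint angles; "qvel": joint speeds; "joint_efforts": joint torques, N m; "eef_pos": TCP position; "orientation": TCP orientation; "ft_force": force on the tool from outside, world axes, zero at the start; "ft_torque": the same for the moment, N m; "gripper_width": finger opening in m; "finger_force": force on a finger pad.
Only numpy, scipy, OpenCV 4.12 (cv2) and the standard library are available. Lean on these libraries where they do the work, as an engineer would, in place of code of your own. Each camera call takes 0.05 s, during which the arm holds its last target. There are 200 camera calls.

## Task

Swing the casting mould's lid back past upright so that it stays open, lift the plaster tile out of the mould and lay it flat on the dark rubber mat, and let go of it. Then take it afresh (under the low roof there is only room to hold it by its narrow tail) and slide it into the low curing hood, body first, fully home against the back wall, lying flat with the tail sticking out of the mouth. The tile is brittle, so never drop it; leave the lid open and the other things on the bench where they are.

Things in the scene. Friction and masses are not known exactly. Their poses are not given: they have to be found in the camera images.
- mould: lower half of a bare-aluminium casting mould, fixed to the bench, 170 (x) x 150 (y) x 40 mm high; its origin is the centre of its underside, z up, +x points from its front to its hinge side (away from the robot, give or take 0.35 rad of yaw). Its cavity (floor at z = 22 mm, about 2 mm of play) holds the cast flush with the block's top.
- mould_notch (a point): at (19, 0, 40) mm of the mould, on the top of the cast's body as it lies there. Along the mould's y through this point run the two finger notches, 44 mm wide (x), floor at z = 10 mm, from the body's long sides (y = +-25 mm) out to the block's side faces: the only room for fingers beside the cast.
- lid (a joint): angle of the mould's grey lid (168 x 150 x 14 mm plate, 0.35 kg, hinged on the far side), rad: 0 closed, 1.57 upright, 2.0 thrown back on its stop. The hinge is free and the lid balances about upright (1.55): left short of that it falls shut, left beyond 1.65 it falls back on its stop by itself and stays open.
- lid_handle (a point): middle of the lid's round steel handle bar (12 mm diameter, 90 mm long, parallel to the hinge, along the mould's y); with the lid closed it is 42 mm above the lid's top face, 97 mm above the bench, at x = -55 mm of the mould. It can turn within a pinch. It travels with the lid.
- lid_hinge (a point): point on the hinge axis, fixed at (87, 0, 48) mm of the mould; the axis is the mould's +y. With the lid closed the handle bar lies 142 mm towards the front (-x) of it and 49 mm above it, and swings up and over towards +x as the lid opens.
- cast: white plaster tile, about 0.12 kg, lying in the mould at the start: body 90 (x) x 50 (y) x 18 mm, and at its -x end a narrower tail 26 mm wide (y), 18 mm thick, 40 mm long (x = -45 to -85 mm). Origin: centre of the underside of the body (without tail), z up, +x from tail to body. In the mould its axes are the mould's and its origin is at (19, 0, 22) mm of the mould.
- cast_tail (a point): point in the middle of the cast's tail, 70 mm behind the cast's origin along -x, at half thickness (9 mm above the underside)
- mat: fixed dark rubber mat lying on the bench between mould and hood, 160 (x) x 130 (y) x 4 mm; its origin is the centre of its underside
- hood: fixed low white curing hood with an amber see-through roof, 94 mm wide (y), 57 mm high over all; its origin is on the bench, midway across, 20 mm inside the mouth; the open mouth faces -x (towards the robot, give or take 0.3 rad of yaw), +x points inwards. With the cast fully home the cast's origin is at (30, 0, 6) mm of the hood and its tail stands out of the mouth, over the bench.
- hood_mouth (a point): middle of the mouth at floor level, at (-20, 0, 6) mm of the hood. Floor plate 6 mm thick, from 5 mm before this point inwards; inside 70 mm wide between the side walls, 38 mm high under the roof, 95 mm deep from this point to the back wall's inner face.
- bust: bystander: small plaster head on a foot, 56 mm across, 105 mm high; its origin is the centre of its underside
- jar: bystander: glass jar with a steel cap, 56 mm diameter, 85 mm high; its origin is the centre of its underside
- sander: bystander: wooden sanding block 75 x 45 x 28 mm; its origin is the centre of its underside
- brush: bystander: brush lying on the bench along its x
- tin: bystander: tin can 72 mm diameter, 90 mm high; its origin is the centre of its underside
- bowl: bystander: grey plastic mixing bowl 100 mm across, 50 mm high; its origin is the centre of its underside
- spatula: bystander: spatula lying on the bench along its x
There are look-alikes about, which are no part of the job. Leave any orange look-alike of the mould alone.

How it is judged:
On the way, in this order (a step that is already met when the one before it is completed fails the run):
1. the lid is open past upright (value of joint lid above 1.7 rad), for 0.2 s.
2. the tile lies flat on the dark rubber mat, let go of (the centre of its body within 65 mm of the mat's centre) (horizontal distance between cast and mat below 0.065 m and height (world z) of cast below 0.009 m and angle between cast's own z axis and vertical below 0.1 rad and linear speed of cast below 0.03 m/s and contact force between cast and the fingers below 0.1 N), for 0.2 s.
At the end, for the whole second after the job is handed in: The lid stands open (over 1.7 rad); the tile lies flat (within 0.08 rad, face up) on the hood's floor, its body against the back wall to within 8 mm and between the side walls, its tail out of the mouth; it is at rest and let go of (value of joint lid above 1.7 rad and x of cast in the frame of hood between 0.022 and 0.037 m and y of cast in the frame of hood between -0.015 and 0.015 m and z of cast in the frame of hood between 0.002 and 0.01 m and x of cast_tail in the frame of hood below -0.02 m and angle between cast's own z axis and vertical below 0.08 rad and linear speed of cast below 0.02 m/s and contact force between cast and the fingers below 0.1 N); the robot touches nothing.
It fails at once if the tile is dropped or flung (faster than 1.2 m/s) (linear speed of cast above 1.2 m/s).
It fails at once if a bystander is moved by more than 30 mm (distance of any of bust, jar, sander, brush, tin, bowl, spatula from where it was at the start of the episode above 0.03 m).
It also fails if it takes over 72 s, if anything falls off the work surface, if the arm or the gripper's body presses on something with over 40 N, if the wrist force passes 120 N, or if a joint passes its speed limit or range.

## Working session

There is one attempt and no reset: what is moved stays moved. The work goes in short steps, Python scripts to look and compute and a tool call to move; the robot and the scene stay as the last step left them, time stands still between calls to the robot, and variables do not carry over. Pictures are saved under pics/ and viewed, at most 10 in all, crops included, and the job is handed in when it is done.

Besides the shell and the picture viewer there is one more tool, called after "Emit:" in YAML: its name, and indented under it one key for each argument. apply_moves: Moves the arm, as the interface text tells. Its arguments: {"type":"object","properties":{"steps":{"type":"array"},"claw":{"type":"number"}},"required":["steps"]}

```bash
mkdir -p pics
cat > h.py <<'E'
import numpy as np, cv2
from rig import arm, optics, ticket
def snap(n,f):
    c=optics.capture(n); cv2.imwrite(f'pics/{f}.png',c['img'][:,:,::-1]); np.savez(f'pics/{f}.npz',**c); return c
def load(f): return dict(np.load(f'pics/{f}.npz'))
def ray(c,u,v):
    d=c['attitude']@np.linalg.inv(c['camera_matrix'])@np.array([u,v,1.]); return c['xyz'],d
def onz(c,u,v,z):
    o,d=ray(c,u,v); return o+d*(z-o[2])/d[2]
def proj(c,p):
    q=c['camera_matrix']@(c['attitude'].T@(np.asarray(p)-c['xyz'])); return q[:2]/q[2]
def tri(*l):
    A=np.zeros((3,3));b=np.zeros(3)
    for c,u,v in l:
        o,d=ray(c,u,v);d=d/np.linalg.norm(d);M=np.eye(3)-np.outer(d,d);A+=M;b+=M@o
    return np.linalg.solve(A,b)
E
python3 - <<'E'
from h import *
a=snap('scene','scene0');b=snap('side','side0');
im=np.vstack([a['img'],b['img']])
print(a['img'].shape,a['xyz'],b['xyz'],a['attitude'].round(3).tolist(),b['attitude'].round(3).tolist())
s=arm.get_state();print({k:np.round(s[k],3).tolist() for k in s})
E
```

```text
(384, 512, 3) [ 1.17445922 -0.21563764  1.04262593] [ 0.17754598 -0.88860671  0.95257491] [[0.312, 0.77, -0.557], [0.95, -0.254, 0.18], [-0.003, -0.586, -0.81]] [[0.93, -0.249, 0.271], [-0.368, -0.619, 0.694], [-0.005, -0.745, -0.667]]
{'t': 0.1, 'joints': [1.279, 0.3, 1.521, -0.0, 1.321, -0.067], 'qvel': [-0.001, -0.002, -0.001, -0.001, -0.001, 0.0], 'joint_efforts': [0.0, -53.264, -35.328, 0.071, 0.023, -0.0], 'eef_pos': [0.123, 0.536, 0.227], 'orientation': [[-0.975, 0.223, -0.0], [0.223, 0.975, -0.001], [0.0, -0.001, -1.0]], 'ft_force': [0.008, 0.169, 0.063], 'ft_torque': [-0.029, -0.006, 0.018], 'finger_force': 0.0, 'gripper_width': 0.094}
```

View pics/scene0.png

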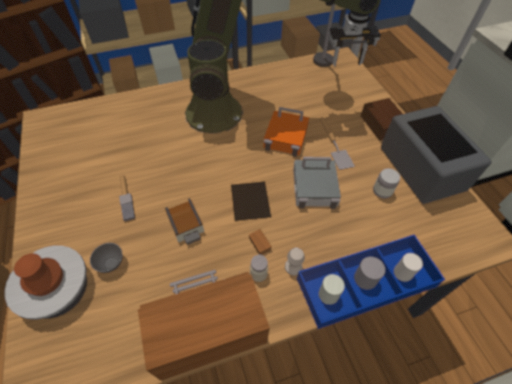

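View pics/side0.png

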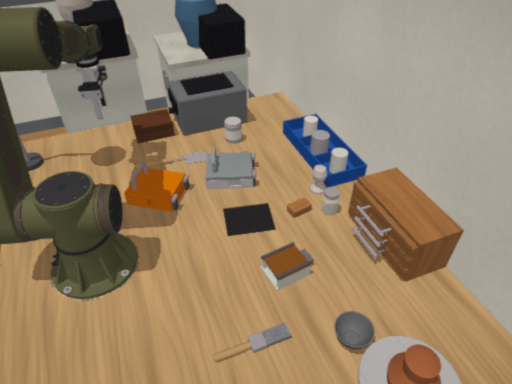

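The grey mould is at scene (317,183) and side (230,170). Its orange look-alike is at scene (287,131) and side (157,188), so I leave that one alone. The mat is at scene (251,200) and the amber-roofed hood at scene (185,220). Next is a close crop of mould and hood.

Run:
```python
from h import *
a=load('scene0')['img'];b=load('side0')['img']
cr=lambda i,x,y,w,h:cv2.resize(i[y:y+h,x:x+w,::-1],None,fx=5,fy=5,interpolation=cv2.INTER_CUBIC)
cv2.imwrite('pics/crop1.png',np.vstack([np.hstack([cr(a,280,150,80,60),cr(a,150,190,80,60)]),np.hstack([cr(b,195,140,80,60),cr(b,250,235,80,60)])]))
```

```text
(no output)
```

View pics/crop1.png

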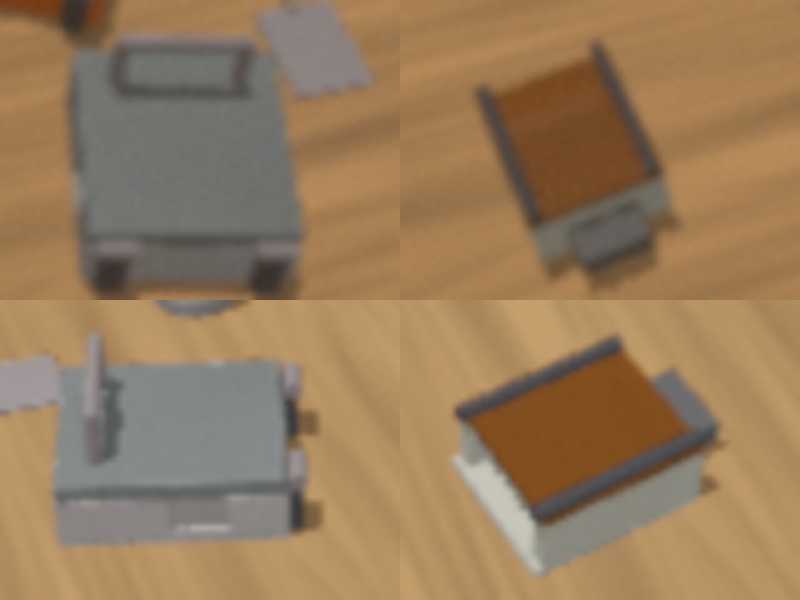

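The crop confirms the grey mould, closed, with its handle bar at the robot-side end. The hood's mouth faces the robot, with a grey block behind its back wall.

Run:
```python
from h import *
a=load('scene0');b=load('side0')
r=lambda p:np.round(p,4).tolist()
print('lid scene',[r(onz(a,u,v,.055)) for u,v in [(295,160.4),(340,197),(297,197.6)]])
print('lid side',[r(onz(b,u,v,.055)) for u,v in [(207,153.6),(251.4,152),(252.6,177.6),(206.2,178.4)]])
print('handle',r(tri((a,317.3,158),(b,213.8,159.8))), [r(onz(a,u,v,.1)) for u,v in [(303.6,158),(331,158)]],[r(onz(b,u,v,.1)) for u,v in [(213.8,147.6),(213.8,172)]])
print('hood side',[r(onz(b,u,v,.057)) for u,v in [(262.4,257.4),(278,277.4),(293,243.4),(313,261.4)]])
print('hood scene',[r(onz(a,u,v,.057)) for u,v in [(189.4,199),(167,208),(202,225),(177.6,234)]])
for c,z in((a,'a'),(b,'b')):
    m=(c['img'].max(2)<45).astype(np.uint8)
    n,l,s,ce=cv2.connectedComponentsWithStats(m)
    for i in range(1,n):
        if 400<s[i][4]<3000:
            k=cv2.findContours((l==i).astype(np.uint8),0,2)[0][0]; q=cv2.approxPolyDP(k,4,True)[:,0]
            print(z,s[i].tolist(),[r(onz(c,*p,.004)[:2]) for p in q],r(onz(c,*ce[i],.004)))
```

```text
lid scene [[0.4138, 0.2106, 0.055], [0.6162, 0.2937, 0.055], [0.5722, 0.1522, 0.055]]
lid side [[0.457, 0.3407, 0.055], [0.6184, 0.2868, 0.055], [0.5664, 0.1402, 0.055], [0.4121, 0.1975, 0.055]]
handle [0.4585, 0.2713, 0.0821] [[0.4477, 0.2246, 0.1], [0.4783, 0.3175, 0.1]] [[0.4771, 0.306, 0.1], [0.4343, 0.1667, 0.1]]
hood side [[0.4607, -0.2098, 0.057], [0.4738, -0.2905, 0.057], [0.5651, -0.1944, 0.057], [0.5885, -0.2767, 0.057]]
hood scene [[0.4634, -0.2007, 0.057], [0.4758, -0.2803, 0.057], [0.5771, -0.184, 0.057], [0.585, -0.266, 0.057]]
a [202, 0, 31, 37, 712] [[-0.9355, 0.3573], [-0.9539, 0.2245], [-0.6004, 0.1066], [-0.6206, 0.2359]] [-0.7782, 0.2307, 0.004]
a [349, 0, 31, 44, 622] [[-0.6878, 1.0984], [-0.5207, 0.9368], [-0.4463, 1.0231], [-0.39, 0.9603], [-0.3526, 0.9763], [-0.3398, 0.9203], [-0.2562, 0.9275], [-0.3108, 1.0073], [-0.4315, 1.0337], [-0.6405, 1.201]] [-0.5009, 1.0401, 0.004]
a [192, 74, 36, 26, 681] [[-0.2397, -0.0408], [-0.1168, -0.0405], [-0.1024, 0.0927], [-0.1371, 0.1027], [-0.1042, 0.0646], [-0.1802, 0.0905], [-0.2638, 0.0586]] [-0.175, 0.0206, 0.004]
a [4
[... 768 characters left out ...]
56, 0.004]
b [199, 4, 46, 55, 1981] [[1.1558, 2.2473], [0.8895, 2.0324], [0.754, 1.5442], [0.7508, 1.3164], [0.9693, 1.3212], [1.1584, 1.8526]] [0.9417, 1.6738, 0.004]
b [37, 10, 26, 57, 993] [[-0.1635, 2.639], [-0.1718, 1.9967], [-0.1153, 1.5961], [-0.0736, 1.5355], [-0.0441, 1.6422], [-0.0379, 2.0742]] [-0.1081, 2.0007, 0.004]
b [181, 74, 52, 21, 661] [[0.7597, 0.9326], [0.7604, 1.0841], [0.5297, 1.0879], [0.528, 0.9338]] [0.6427, 1.0072, 0.004]
b [109, 186, 13, 45, 427] [[0.0986, 0.3436], [0.0677, 0.2243], [0.0808, 0.1123], [0.1068, 0.2139]] [0.0868, 0.2187, 0.004]
b [225, 205, 49, 30, 1098] [[0.5785, 0.0351], [0.4372, 0.0704], [0.4141, -0.0404], [0.5561, -0.0688]] [0.495, -0.0007, 0.004]
```

Emit:
apply_moves:
  steps:
    - {"travel":[0.338,-0.274,-0.01],"turn":[0,0,-1.66]}
    - {"travel":[0.338,-0.274,-0.01],"turn":[0,0,-1.66]}
    - {"travel":[0.338,-0.274,-0.01],"turn":[0,0,-1.66]}
    - {"travel":[0.338,-0.274,-0.01],"turn":[0,0,-1.66]}
    - {"travel":[0.338,-0.274,-0.01],"turn":[0,0,-1.66]}
    - {"travel":[0.338,-0.274,-0.01],"turn":[0,0,-1.66]}
    - {"travel":[0.338,-0.274,-0.01],"turn":[0,0,-1.66]}
    - {"travel":[0.338,-0.274,-0.01],"turn":[0,0,-1.66]}
    - {"travel":[0.338,-0.274,-0.01],"turn":[0,0,-1.66]}
    - {"travel":[0.338,-0.274,-0.01],"turn":[0,0,-1.66]}
    - {"travel":[0.338,-0.274,-0.01],"turn":[0,0,-1.66]}
    - {"travel":[0.338,-0.274,-0.01],"turn":[0,0,-1.66]}
    - {"travel":[0.338,-0.274,-0.01],"turn":[0,0,-1.66]}
    - {"travel":[0.338,-0.274,-0.01],"turn":[0,0,-1.66]}
    - {"travel":[0.338,-0.274,-0.01],"turn":[0,0,-1.66]}
    - {"travel":[0.338,-0.274,-0.01],"turn":[0,0,-1.66]}
    - {"travel":[0.338,-0.274,-0.01],"turn":[0,0,-1.66]}
    - {"travel":[0.338,-0.274,-0.01],"turn":[0,0,-1.66]}

```text
t: 1.6
eef_pos: [0.4605, 0.2622, 0.2174]
orientation: [[0.307, 0.952, -0.0], [0.952, -0.307, -0.0], [-0.0, -0.0, -1.0]]
ft_force: [0.9, -0.1, -0.7]
gripper_width: 0.0937
finger_force: 0.0
```

Run:
```python
from h import *
c=snap('wrist','w1'); s=arm.get_state(); print(s['t'],s['eef_pos'],s['orientation'].tolist() if hasattr(s['orientation'],'tolist') else s['orientation'],s['joints'])
print(c['xyz'],c['attitude'].round(3).tolist())
e=np.array(s['eef_pos'])
print('grasp proj',proj(c,[e[0],e[1],.097]),'handle est ends',[proj(c,p).round() for p in [(.475,.305,.097),(.447,.219,.097)]])
```

```text
1.65 [0.46054076 0.26223046 0.21743876] [[0.307798976749103, 0.9514514122336134, -8.418291687394083e-06], [0.951451412262928, -0.30779897677060847, -1.3587509034642404e-06], [-3.883927033499285e-06, -7.591373377079002e-06, -0.999999999963643]] [4.48495808e-01 2.63749821e-01 1.59106316e+00 2.52712636e-06
 1.28678785e+00 7.61373932e-01]
[0.48012712 0.32592654 0.37441305] [[0.951, -0.3, -0.072], [-0.308, -0.925, -0.222], [-0.001, 0.233, -0.972]]
grasp proj [255.41324354 195.06991271] handle est ends [array([256., 148.]), array([256., 239.])]
```

View pics/w1.png

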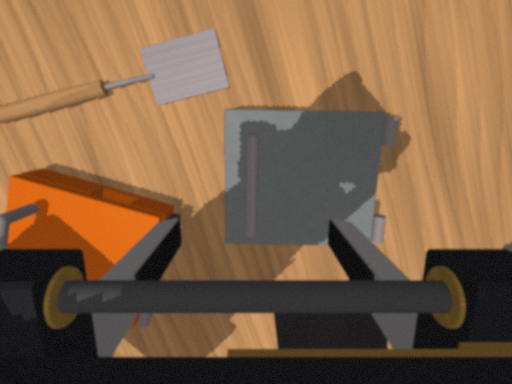

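The wrist view shows the handle bar from (251,137) to (250,237). The lid corners are at about (226,110), (386,110), (375,243) and (226,243). The orange look-alike lies left of x=180.

Run:
```python
from h import *
c=load('w1'); r=lambda p:np.round(p,4).tolist()
e1,e2=onz(c,251.5,137,.1),onz(c,250.5,237,.1); d=e1-e2
print('handle',r((e1+e2)/2),np.hypot(*d[:2]),'yaw',np.arctan2(-d[0],d[1]))
print('lid',[r(onz(c,u,v,.055)) for u,v in [(226,110),(387,110),(375,243),(226,243)]])
print('orange',r(onz(c,178,212,.055)),r(onz(c,150,318,.04)))
```

```text
handle [0.4586, 0.2698, 0.1] 0.09647937344135046 yaw -0.3257980883764311
lid [[0.4565, 0.348, 0.055], [0.6147, 0.2967, 0.055], [0.5708, 0.1564, 0.055], [0.408, 0.2091, 0.055]]
orange [0.3691, 0.2608, 0.055] [0.2779, 0.1364, 0.04]
```

Emit:
apply_moves:
  steps:
    - {"travel":[-0.002,0.006,-0.035],"turn":[0,0,-0.012]}
    - {"travel":[-0.002,0.006,-0.07],"turn":[0,0,-0.012]}
    - {"travel":[-0.002,0.006,-0.1],"turn":[0,0,-0.012]}
    - {"travel":[-0.002,0.006,-0.117],"turn":[0,0,-0.012]}
    - {"travel":[-0.002,0.006,-0.117],"turn":[0,0,-0.012]}
    - {"travel":[-0.002,0.006,-0.117],"turn":[0,0,-0.012]}
  claw: 90

```text
t: 2.15
eef_pos: [0.4585, 0.2682, 0.1005]
orientation: [[0.32, 0.947, -0.001], [0.947, -0.32, -0.0], [-0.001, -0.001, -1.0]]
ft_force: [-0.5, -0.6, 0.8]
gripper_width: 0.0615
finger_force: 0.0
```

Emit:
apply_moves:
  steps:
    - {"travel":[0,0,0],"turn":[0,0,0]}
    - {"travel":[0,0,0],"turn":[0,0,0]}
    - {"travel":[0,0,0],"turn":[0,0,0]}
    - {"travel":[0,0,0],"turn":[0,0,0]}
    - {"travel":[0,0,0],"turn":[0,0,0]}
    - {"travel":[0,0,0],"turn":[0,0,0]}
  claw: 255

```text
t: 2.65
eef_pos: [0.4587, 0.2682, 0.1008]
orientation: [[0.32, 0.947, 0.0], [0.947, -0.32, 0.0], [0.0, 0.0, -1.0]]
ft_force: [0.1, -0.0, 0.8]
gripper_width: 0.0239
finger_force: 0.0
```

Run:
```python
import numpy as np
u=np.array([np.cos(-.322),np.sin(-.322)])
for t in np.arange(0.08,1.85,.08):
    x=-.142*np.cos(t)+.049*np.sin(t)+.142; z=.142*np.sin(t)+.049*np.cos(t)-.049
    print(round(t,2),(x*u).round(3),round(z,3))
```

```text
0.08 [ 0.004 -0.001] 0.011
0.16 [ 0.009 -0.003] 0.022
0.24 [ 0.015 -0.005] 0.032
0.32 [ 0.021 -0.007] 0.042
0.4 [ 0.029 -0.01 ] 0.051
0.48 [ 0.037 -0.012] 0.06
0.56 [ 0.045 -0.015] 0.068
0.64 [ 0.054 -0.018] 0.075
0.72 [ 0.064 -0.021] 0.081
0.8 [ 0.074 -0.025] 0.087
0.88 [ 0.085 -0.028] 0.092
0.96 [ 0.096 -0.032] 0.095
1.04 [ 0.107 -0.036] 0.098
1.12 [ 0.118 -0.039] 0.1
1.2 [ 0.129 -0.043] 0.101
1.28 [ 0.141 -0.047] 0.101
1.36 [ 0.152 -0.051] 0.1
1.44 [ 0.163 -0.054] 0.098
1.52 [ 0.174 -0.058] 0.095
1.6 [ 0.185 -0.062] 0.092
1.68 [ 0.196 -0.065] 0.087
1.76 [ 0.206 -0.069] 0.081
1.84 [ 0.215 -0.072] 0.075
```

Emit:
apply_moves:
  steps:
    - {"travel":[0,0,0],"turn":[0,0,0]}
    - {"travel":[0,0,0],"turn":[0,0,0]}
    - {"travel":[0,0,0],"turn":[0,0,0]}
    - {"travel":[0,0,0],"turn":[0,0,0]}
    - {"travel":[0,0,0],"turn":[0,0,0]}

```text
t: 3.07
eef_pos: [0.4592, 0.268, 0.1006]
orientation: [[0.32, 0.947, 0.001], [0.947, -0.32, -0.0], [0.0, 0.001, -1.0]]
ft_force: [6.0, -0.5, -1.5]
gripper_width: 0.0111
finger_force: 30.0
```

Emit:
apply_moves:
  steps:
    - {"travel":[0.004,-0.001,0.011],"turn":[0,0,0]}
    - {"travel":[0.009,-0.003,0.022],"turn":[0,0,0]}
    - {"travel":[0.015,-0.005,0.032],"turn":[0,0,0]}
    - {"travel":[0.021,-0.007,0.042],"turn":[0,0,0]}
    - {"travel":[0.021,-0.007,0.042],"turn":[0,0,0]}

```text
t: 3.48
eef_pos: [0.4807, 0.2606, 0.144]
orientation: [[0.321, 0.947, 0.001], [0.947, -0.321, -0.0], [0.0, 0.001, -1.0]]
ft_force: [-1.1, -1.5, -2.0]
gripper_width: 0.0111
finger_force: 30.0
```

Gripped, and the lid is following with low forces. Rows are now relative to the 0.32 rad pose.

Emit:
apply_moves:
  steps:
    - {"travel":[0.008,-0.003,0.009],"turn":[0,0,0]}
    - {"travel":[0.016,-0.005,0.018],"turn":[0,0,0]}
    - {"travel":[0.024,-0.008,0.026],"turn":[0,0,0]}
    - {"travel":[0.033,-0.011,0.033],"turn":[0,0,0]}
    - {"travel":[0.043,-0.014,0.039],"turn":[0,0,0]}
    - {"travel":[0.053,-0.018,0.045],"turn":[0,0,0]}
    - {"travel":[0.064,-0.021,0.05],"turn":[0,0,0]}
    - {"travel":[0.075,-0.025,0.053],"turn":[0,0,0]}
    - {"travel":[0.086,-0.029,0.056],"turn":[0,0,0]}
    - {"travel":[0.097,-0.032,0.058],"turn":[0,0,0]}
    - {"travel":[0.108,-0.036,0.059],"turn":[0,0,0]}
    - {"travel":[0.12,-0.04,0.059],"turn":[0,0,0]}
    - {"travel":[0.131,-0.044,0.058],"turn":[0,0,0]}
    - {"travel":[0.142,-0.047,0.056],"turn":[0,0,0]}
    - {"travel":[0.142,-0.047,0.056],"turn":[0,0,0]}

```text
t: 4.73
eef_pos: [0.623, 0.2129, 0.1987]
orientation: [[0.321, 0.947, 0.0], [0.947, -0.321, -0.001], [-0.0, 0.001, -1.0]]
ft_force: [-1.2, -5.7, 4.6]
gripper_width: 0.0112
finger_force: 30.0
```

Emit:
apply_moves:
  steps:
    - {"travel":[0.011,-0.004,-0.003],"turn":[0,0,0]}
    - {"travel":[0.022,-0.008,-0.006],"turn":[0,0,0]}
    - {"travel":[0.033,-0.011,-0.011],"turn":[0,0,0]}
    - {"travel":[0.043,-0.015,-0.017],"turn":[0,0,0]}
    - {"travel":[0.052,-0.018,-0.023],"turn":[0,0,0]}
    - {"travel":[0.052,-0.018,-0.023],"turn":[0,0,0]}

```text
t: 5.23
eef_pos: [0.6749, 0.1955, 0.1744]
orientation: [[0.321, 0.947, 0.0], [0.947, -0.321, 0.0], [0.0, 0.0, -1.0]]
ft_force: [2.2, -1.9, 0.2]
gripper_width: 0.0109
finger_force: 30.0
```

Emit:
apply_moves:
  steps:
    - {"travel":[0,0,0],"turn":[0,0,0]}
    - {"travel":[0,0,0],"turn":[0,0,0]}
    - {"travel":[0,0,0],"turn":[0,0,0]}
    - {"travel":[0.005,-0.002,0],"turn":[0,0,0]}
    - {"travel":[0.01,-0.003,0.005],"turn":[0,0,0]}
    - {"travel":[0.014,-0.005,0.015],"turn":[0,0,0]}
    - {"travel":[0.018,-0.006,0.03],"turn":[0,0,0]}
    - {"travel":[0.02,-0.006,0.05],"turn":[0,0,0]}
    - {"travel":[0.02,-0.006,0.08],"turn":[0,0,0]}
    - {"travel":[0.02,-0.006,0.12],"turn":[0,0,0]}
    - {"travel":[0.02,-0.006,0.12],"turn":[0,0,0]}
  claw: 170

```text
t: 6.15
eef_pos: [0.6948, 0.1903, 0.3048]
orientation: [[0.32, 0.947, 0.011], [0.947, -0.32, 0.003], [0.006, 0.01, -1.0]]
ft_force: [-0.8, 0.3, 0.9]
gripper_width: 0.0311
finger_force: 0.0
```

Run:
```python
from h import *
c=snap('side','s2'); a=snap('scene','a2')
cv2.imwrite('pics/crop2.png',np.hstack([cv2.resize(i[y:y+100,x:x+100,::-1],None,fx=4,fy=4,interpolation=cv2.INTER_CUBIC) for i,x,y in((c['img'],190,95),(a['img'],270,120))]))
```

```text
(no output)
```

View pics/crop2.png

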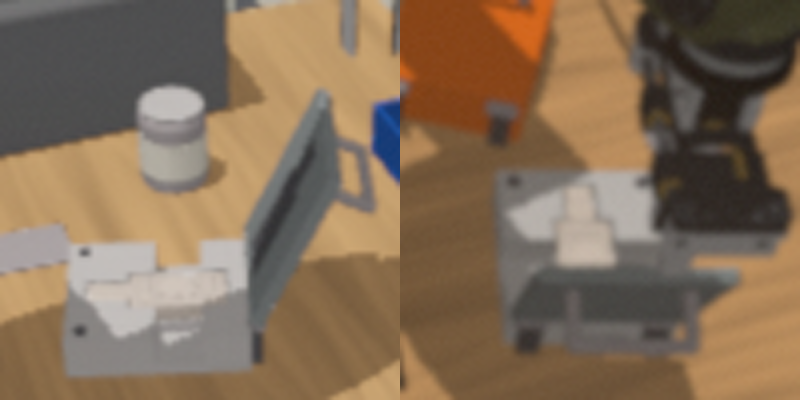

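The side crop (left) shows the lid thrown back. The cast lies in the mould at about (165,285) in the crop, with its tail towards the robot.

Emit:
apply_moves:
  steps:
    - {"travel":[-0.04,0.013,0],"turn":[0,0,0.12]}
    - {"travel":[-0.08,0.026,0],"turn":[0,0,0.24]}
    - {"travel":[-0.12,0.04,0],"turn":[0,0,0.36]}
    - {"travel":[-0.165,0.053,-0.02],"turn":[0,0,1.57]}
    - {"travel":[-0.165,0.053,-0.04],"turn":[0,0,1.57]}
    - {"travel":[-0.165,0.053,-0.06],"turn":[0,0,1.57]}
    - {"travel":[-0.165,0.053,-0.08],"turn":[0,0,1.57]}
    - {"travel":[-0.165,0.053,-0.08],"turn":[0,0,1.57]}
    - {"travel":[-0.165,0.053,-0.08],"turn":[0,0,1.57]}
    - {"travel":[-0.165,0.053,-0.08],"turn":[0,0,1.57]}
    - {"travel":[-0.165,0.053,-0.08],"turn":[0,0,1.57]}
    - {"travel":[-0.165,0.053,-0.08],"turn":[0,0,1.57]}
    - {"travel":[-0.165,0.053,-0.08],"turn":[0,0,1.57]}
    - {"travel":[-0.165,0.053,-0.08],"turn":[0,0,1.57]}
    - {"travel":[-0.165,0.053,-0.08],"turn":[0,0,1.57]}
    - {"travel":[-0.165,0.053,-0.08],"turn":[0,0,1.57]}
  claw: 30

```text
t: 7.58
eef_pos: [0.5284, 0.2431, 0.2149]
orientation: [[-0.946, 0.324, -0.001], [0.324, 0.946, -0.0], [0.001, -0.001, -1.0]]
ft_force: [-0.1, -0.3, -0.1]
gripper_width: 0.0829
finger_force: 0.0
```

Run:
```python
from h import *
c=snap('wrist','w2'); s=arm.get_state(); print(s['t'],s['eef_pos'],s['joints'][5])
u=np.array([np.cos(-.322),np.sin(-.322)]);v=np.array([-u[1],u[0]])
f=lambda x,y,z:np.r_[np.array([.511,.2505])+x*u+y*v,z]
print('pred tail end',proj(c,f(-.066,0,.04)),'notch',proj(c,f(.019,0,.04)),'mould front corners',proj(c,f(-.085,.075,.04)),proj(c,f(-.085,-.075,.04)), 'body',[proj(c,f(x,y,.04)).round().tolist() for x,y in[(-.026,.025),(-.026,-.025)]])
```

```text
7.6333 [0.52849663 0.24307198 0.21503663] -0.8732824288353107
pred tail end [255.69061847 107.85981353] notch [256.26621372 185.54519942] mould front corners [326.51652576  88.49319537] [184.69531143  89.83853628] body [[279.0, 145.0], [233.0, 146.0]]
```

View pics/w2.png

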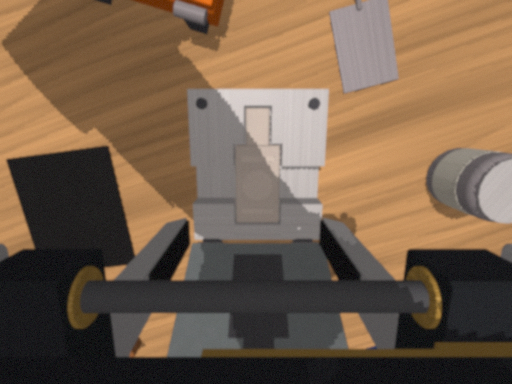

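The cast's tail end is at (258,107), and its body edge runs from (235,145) to (281,145). The prediction is about 2 px off, so I correct by 2–3 mm and descend.

Emit:
apply_moves:
  steps:
    - {"travel":[0.001,0.003,-0.035],"turn":[0,0,0]}
    - {"travel":[0.001,0.003,-0.07],"turn":[0,0,0]}
    - {"travel":[0.001,0.003,-0.105],"turn":[0,0,0]}
    - {"travel":[0.001,0.003,-0.135],"turn":[0,0,0]}
    - {"travel":[0.001,0.003,-0.155],"turn":[0,0,0]}
    - {"travel":[0.001,0.003,-0.171],"turn":[0,0,0]}
    - {"travel":[0.001,0.003,-0.171],"turn":[0,0,0]}
    - {"travel":[0.001,0.003,-0.171],"turn":[0,0,0]}

```text
t: 8.3
eef_pos: [0.5294, 0.2461, 0.0442]
orientation: [[-0.947, 0.322, -0.001], [0.322, 0.947, -0.0], [0.001, -0.001, -1.0]]
ft_force: [-0.1, 0.4, 0.7]
gripper_width: 0.0829
finger_force: 0.0
```

Emit:
apply_moves:
  steps:
    - {"travel":[0,0,0],"turn":[0,0,0]}
    - {"travel":[0,0,0],"turn":[0,0,0]}
    - {"travel":[0,0,0],"turn":[0,0,0]}
    - {"travel":[0,0,0],"turn":[0,0,0]}
    - {"travel":[0,0,0],"turn":[0,0,0]}
    - {"travel":[0,0,0],"turn":[0,0,0]}
    - {"travel":[0,0,0],"turn":[0,0,0]}
    - {"travel":[0,0,0],"turn":[0,0,0]}
  claw: 255

```text
t: 8.97
eef_pos: [0.5298, 0.2462, 0.0449]
orientation: [[-0.947, 0.321, 0.0], [0.321, 0.947, 0.0], [-0.0, 0.0, -1.0]]
ft_force: [-1.1, 0.1, 5.6]
gripper_width: 0.0495
finger_force: 30.0
```

Emit:
apply_moves:
  steps:
    - {"travel":[0,0,0.01],"turn":[0,0,0]}
    - {"travel":[0,0,0.025],"turn":[0,0,0]}
    - {"travel":[0,0,0.05],"turn":[0,0,0]}
    - {"travel":[0,0,0.08],"turn":[0,0,0]}
    - {"travel":[-0.003,-0.02,0.09],"turn":[0,0,0]}
    - {"travel":[-0.005,-0.05,0.09],"turn":[0,0,0.1]}
    - {"travel":[-0.009,-0.085,0.09],"turn":[0,0,0.2]}
    - {"travel":[-0.012,-0.12,0.09],"turn":[0,0,0.3]}
    - {"travel":[-0.016,-0.155,0.09],"turn":[0,0,0.4]}
    - {"travel":[-0.019,-0.19,0.09],"turn":[0,0,0.47]}
    - {"travel":[-0.022,-0.22,0.09],"turn":[0,0,0.47]}
    - {"travel":[-0.025,-0.238,0.09],"turn":[0,0,0.47]}
    - {"travel":[-0.025,-0.248,0.08],"turn":[0,0,0.47]}
    - {"travel":[-0.025,-0.248,0.06],"turn":[0,0,0.47]}
    - {"travel":[-0.025,-0.248,0.04],"turn":[0,0,0.47]}
    - {"travel":[-0.025,-0.248,0.03],"turn":[0,0,0.47]}
    - {"travel":[-0.025,-0.248,0.03],"turn":[0,0,0.47]}

```text
t: 10.38
eef_pos: [0.5035, -0.0013, 0.0722]
orientation: [[-0.99, -0.143, -0.004], [-0.143, 0.99, 0.0], [0.004, 0.001, -1.0]]
ft_force: [-0.7, -0.8, -1.9]
gripper_width: 0.05
finger_force: 30.0
```

Run:
```python
from h import *
c=snap('side','s3'); a=snap('wrist','w3'); s=arm.get_state();print(s['gripper_width'],s['finger_force'],s['eef_pos'])
cv2.imwrite('pics/crop3.png',np.hstack([cv2.resize(c['img'][150:250,190:290,::-1],(384,384),interpolation=cv2.INTER_CUBIC),cv2.resize(a['img'][:,64:448,::-1],(384,384))]))
```

```text
0.04978109872902973 29.99868482351303 [ 0.50478414 -0.00145133  0.07464864]
```

View pics/crop3.png

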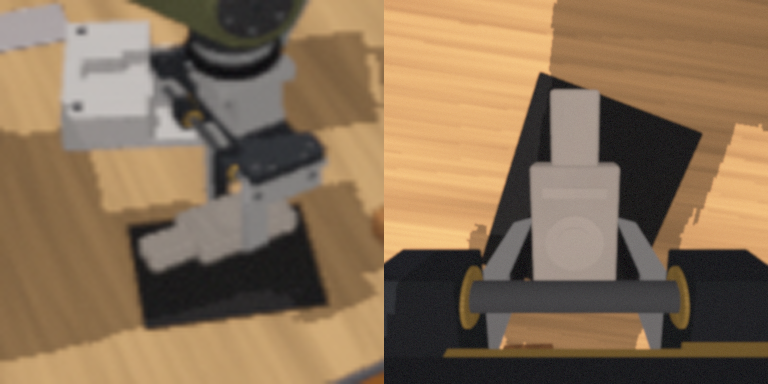

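The tile is held square, above the mat, with the tail towards the robot. Next I lower it to just above contact.

Emit:
apply_moves:
  steps:
    - {"travel":[0,0,-0.02],"turn":[0,0,0]}
    - {"travel":[0,0,-0.035],"turn":[0,0,0]}
    - {"travel":[0,0,-0.043],"turn":[0,0,0]}
    - {"travel":[0,0,-0.046],"turn":[0,0,0]}
    - {"travel":[0,0,-0.047],"turn":[0,0,0]}
    - {"travel":[0,0,-0.047],"turn":[0,0,0]}

```text
t: 10.98
eef_pos: [0.5051, -0.0018, 0.0282]
orientation: [[-0.99, -0.143, 0.001], [-0.143, 0.99, -0.0], [-0.001, -0.0, -1.0]]
ft_force: [-0.7, -0.8, -0.7]
gripper_width: 0.0497
finger_force: 30.0
```

Emit:
apply_moves:
  steps:
    - {"travel":[0,0,-0.001],"turn":[0,0,0]}
    - {"travel":[0,0,-0.002],"turn":[0,0,0]}
    - {"travel":[0,0,-0.002],"turn":[0,0,0]}

```text
t: 11.23
eef_pos: [0.5052, -0.0019, 0.0268]
orientation: [[-0.99, -0.143, 0.002], [-0.143, 0.99, -0.0], [-0.002, -0.0, -1.0]]
ft_force: [-5.3, 0.0, 10.7]
gripper_width: 0.0495
finger_force: 30.0
```

Emit:
apply_moves:
  steps:
    - {"travel":[0,0,0],"turn":[0,0,0]}
    - {"travel":[0,0,0],"turn":[0,0,0]}
    - {"travel":[0,0,0],"turn":[0,0,0]}
    - {"travel":[0,0,0],"turn":[0,0,0]}
    - {"travel":[0,0,0],"turn":[0,0,0]}
    - {"travel":[0,0,0.02],"turn":[0,0,0]}
    - {"travel":[0,0,0.05],"turn":[0,0,0]}
    - {"travel":[0,0,0.085],"turn":[0,0,0]}
    - {"travel":[0,0,0.12],"turn":[0,0,0]}
    - {"travel":[-0.035,-0.005,0.14],"turn":[0,0,0]}
    - {"travel":[-0.07,-0.01,0.15],"turn":[0,0,0]}
    - {"travel":[-0.07,-0.01,0.15],"turn":[0,0,0]}
    - {"travel":[-0.07,-0.01,0.15],"turn":[0,0,0]}
  claw: 60

```text
t: 12.32
eef_pos: [0.4342, -0.012, 0.1766]
orientation: [[-0.99, -0.142, 0.003], [-0.142, 0.99, -0.0], [-0.002, -0.001, -1.0]]
ft_force: [0.8, -0.7, 0.0]
gripper_width: 0.072
finger_force: 0.0
```

Run:
```python
from h import *
c=snap('wrist','w4'); b=snap('side','s4'); s=arm.get_state(); print(s['t'],s['eef_pos'])
u=np.array([.99,.143]);v=np.array([-.143,.99])
f=lambda x,y,z:np.r_[np.array([.505,-.002])+x*u+y*v,z]
print([proj(c,f(x,y,.022)).round().tolist() for x,y in[(-.085,.013),(-.085,-.013),(-.045,.025),(-.045,-.025),(-.045,.013),(-.045,-.013)]])
cv2.imwrite('pics/crop4.png',np.hstack([cv2.resize(b['img'][195:315,230:330,::-1],(320,384),interpolation=cv2.INTER_CUBIC),cv2.resize(c['img'][:,16:496,::-1],(480,384))]))
```

```text
12.4167 [ 0.43509341 -0.01187798  0.17550031]
[[266.0, 176.0], [242.0, 177.0], [277.0, 213.0], [231.0, 213.0], [266.0, 213.0], [242.0, 213.0]]
```

View pics/crop4.png

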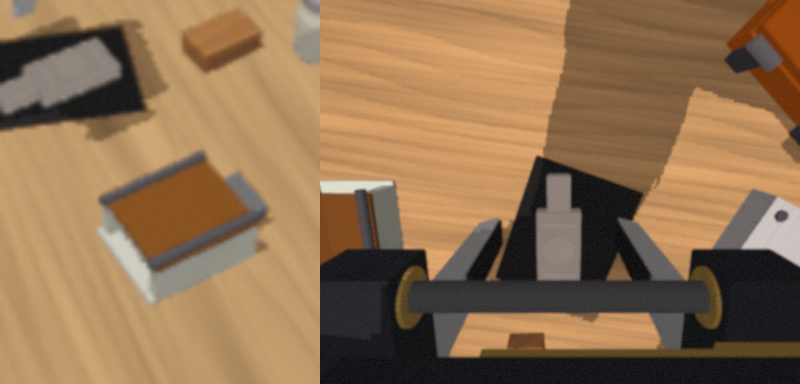

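The tile lies on the mat: tail end at about wrist px (255,174), predicted (254,176). I look at the hood from close by before taking the tail.

Emit:
apply_moves:
  steps:
    - {"travel":[0.02,-0.04,0.04],"turn":[0,0,0]}
    - {"travel":[0.035,-0.075,0.06],"turn":[0,0,0]}
    - {"travel":[0.045,-0.11,0.07],"turn":[0,0,0]}
    - {"travel":[0.06,-0.145,0.07],"turn":[0,0,0]}
    - {"travel":[0.075,-0.18,0.07],"turn":[0,0,0]}
    - {"travel":[0.09,-0.215,0.07],"turn":[0,0,0]}
    - {"travel":[0.09,-0.23,0.07],"turn":[0,0,0]}
    - {"travel":[0.09,-0.23,0.07],"turn":[0,0,0]}
    - {"travel":[0.09,-0.23,0.07],"turn":[0,0,0]}

```text
t: 13.17
eef_pos: [0.5249, -0.2424, 0.2438]
orientation: [[-0.99, -0.141, -0.002], [-0.141, 0.99, 0.001], [0.002, 0.002, -1.0]]
ft_force: [1.3, 0.6, -0.0]
gripper_width: 0.0721
finger_force: 0.0
```

Run:
```python
from h import *
c=snap('wrist','w5'); s=arm.get_state(); print(s['t'],s['eef_pos'],s['joints'])
cv2.imwrite('pics/crop5.png',cv2.resize(c['img'][60:260,130:390,::-1],(780,600),interpolation=cv2.INTER_CUBIC))
```

```text
13.2167 [ 0.52484971 -0.2414633   0.24429841] [-4.94660430e-01  3.50999998e-01  1.41425793e+00  1.81487410e-04
  1.37814927e+00 -2.20857956e+00]
```

View pics/crop5.png

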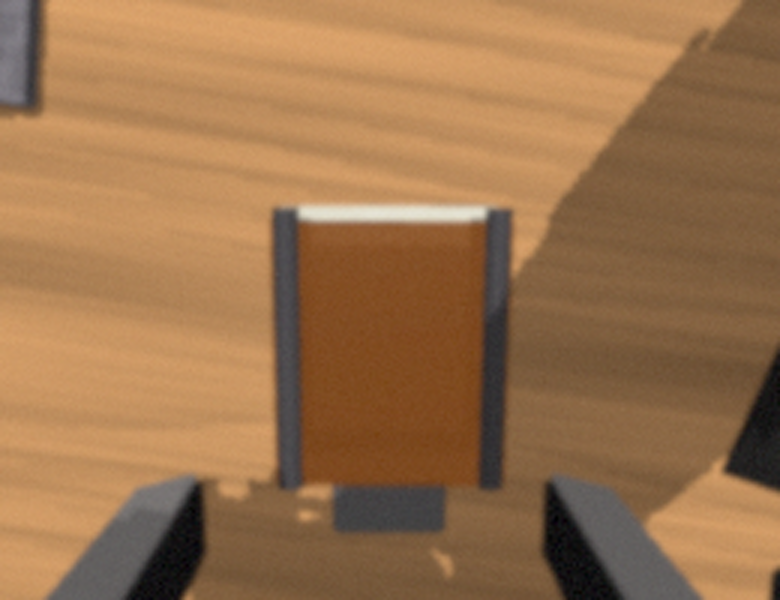

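The hood is square to the tool. The rail corners in the crop are the mouth at (273,210) and (512,210), and the back at (280,488) and (500,488). The white floor lip's front edge is at y≈205.

Run:
```python
from h import *
c=load('w5'); r=lambda p:np.round(p,4).tolist()
P=[onz(c,u,v,.057) for u,v in[(221,130),(300.7,130),(223.3,222.7),(296.7,222.7)]]
for p in P: print(r(p))
m,b=(P[0]+P[1])/2,(P[2]+P[3])/2; d=b-m; yaw=np.arctan2(d[1],d[0])
print('mouth',r(m),'back',r(b),'len',np.hypot(*d[:2]),'width',np.linalg.norm(P[0]-P[1]),np.linalg.norm(P[2]-P[3]),'yaw',yaw,np.arctan2(P[0][0]-P[1][0],P[1][1]-P[0][1]),np.arctan2(P[2][0]-P[3][0],P[3][1]-P[2][1]))
l=onz(c,260.7,128.3,.006);print('lip(-25)',r(l))
u=np.array([np.cos(.145),np.sin(.145)])
o1=m[:2]+.02*u; o2=l[:2]+.025*u
print('origin from mouth',r(o1),'from lip',r(o2),'home cast',r(o1+.03*u))
```

```text
[0.4689, -0.2881, 0.057]
[0.4562, -0.1989, 0.057]
[0.5778, -0.2726, 0.057]
[0.5653, -0.1843, 0.057]
mouth [0.4626, -0.2435, 0.057] back [0.5716, -0.2285, 0.057] len 0.110044250475083 width 0.09004340765341141 0.08917528817377804 yaw 0.13674129593227863 0.1409650490312765 0.14055010838851048
lip(-25) [0.4612, -0.2427, 0.006]
origin from mouth [0.4824, -0.2406] from lip [0.4859, -0.2391] home cast [0.512, -0.2363]
```

Emit:
apply_moves:
  steps:
    - {"travel":[-0.015,0.035,0],"turn":[0,0,0]}
    - {"travel":[-0.03,0.07,0],"turn":[0,0,0]}
    - {"travel":[-0.045,0.105,0],"turn":[0,0,0]}
    - {"travel":[-0.06,0.14,-0.01],"turn":[0,0,0]}
    - {"travel":[-0.075,0.175,-0.03],"turn":[0,0,0]}
    - {"travel":[-0.088,0.21,-0.05],"turn":[0,0,0]}
    - {"travel":[-0.092,0.229,-0.08],"turn":[0,0,0]}
    - {"travel":[-0.092,0.229,-0.115],"turn":[0,0,0]}
    - {"travel":[-0.092,0.229,-0.15],"turn":[0,0,0]}
    - {"travel":[-0.092,0.229,-0.18],"turn":[0,0,0]}
    - {"travel":[-0.092,0.229,-0.2],"turn":[0,0,0]}
    - {"travel":[-0.092,0.229,-0.21],"turn":[0,0,0]}
    - {"travel":[-0.092,0.229,-0.215],"turn":[0,0,0]}
    - {"travel":[-0.092,0.229,-0.215],"turn":[0,0,0]}

```text
t: 14.38
eef_pos: [0.4325, -0.0123, 0.0304]
orientation: [[-0.99, -0.144, -0.0], [-0.144, 0.99, 0.0], [0.0, 0.0, -1.0]]
ft_force: [-0.2, -0.6, 0.2]
gripper_width: 0.0718
finger_force: 0.0
```

Emit:
apply_moves:
  steps:
    - {"travel":[0,0,0],"turn":[0,0,0]}
    - {"travel":[0,0,0],"turn":[0,0,0]}
    - {"travel":[0,0,0],"turn":[0,0,0]}
    - {"travel":[0,0,0],"turn":[0,0,0]}
    - {"travel":[0,0,0],"turn":[0,0,0]}
    - {"travel":[0,0,0],"turn":[0,0,0]}
    - {"travel":[0,0,0],"turn":[0,0,0]}
    - {"travel":[0,0,0],"turn":[0,0,0]}
    - {"travel":[0,0,0],"turn":[0,0,0]}
    - {"travel":[0,0,0],"turn":[0,0,0]}
  claw: 255

```text
t: 15.22
eef_pos: [0.4326, -0.0129, 0.0305]
orientation: [[-0.99, -0.143, -0.0], [-0.143, 0.99, 0.0], [0.0, 0.0, -1.0]]
ft_force: [-0.8, -0.4, 3.1]
gripper_width: 0.0255
finger_force: 30.0
```

Emit:
apply_moves:
  steps:
    - {"travel":[0,0,0.008],"turn":[0,0,0]}
    - {"travel":[0,0,0.02],"turn":[0,0,0]}
    - {"travel":[0,0,0.035],"turn":[0,0,0]}
    - {"travel":[0,0,0.035],"turn":[0,0,0]}

```text
t: 15.55
eef_pos: [0.4337, -0.013, 0.0678]
orientation: [[-0.99, -0.143, 0.003], [-0.143, 0.99, -0.0], [-0.003, -0.001, -1.0]]
ft_force: [-0.8, 0.5, -1.1]
gripper_width: 0.0257
finger_force: 30.0
```

Run:
```python
from h import *
b=snap('side','s5'); c=snap('wrist','w6'); s=arm.get_state(); print(s['eef_pos'],s['gripper_width'],s['finger_force'])
cv2.imwrite('pics/crop6.png',np.hstack([cv2.resize(b['img'][165:265,200:300,::-1],(384,384),interpolation=cv2.INTER_CUBIC),cv2.resize(c['img'][:,64:448,::-1],(384,384))]))
```

```text
[ 0.43268814 -0.01285652  0.0656092 ] 0.025711919977041708 29.9940687417984
```

View pics/crop6.png

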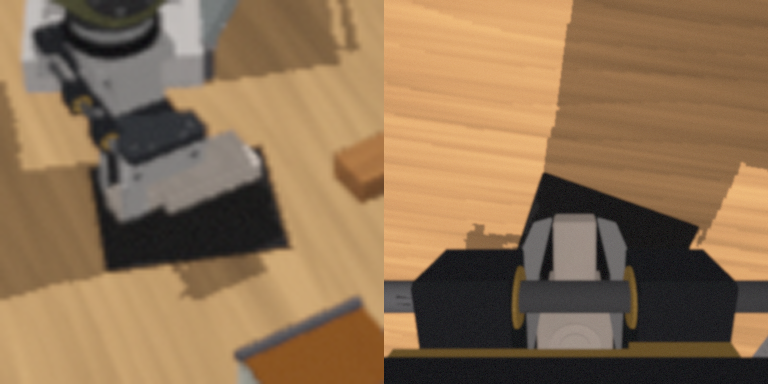

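The tile lifted with the grip, and the far end does not look sagged. I check this numerically in the side view: the far top corners are at about px (261,199) and (268,205).

Run:
```python
from h import *
b=load('s5');e=np.array([.4327,-.0129]);u=np.array([.99,.143]);v=np.array([-.143,.99])
for z in(.057,.047):
  print(z,[proj(b,np.r_[e+x*u+y*v,z]).round(1).tolist() for x,y in[(.116,.025),(.116,-.025),(.026,-.025),(-.014,-.013)]])
m=(b['img'].min(2)>110)&(np.ptp(b['img'].astype(int),axis=2)<45)
ys,xs=np.nonzero(m[190:235,220:275]);print('mask right',xs.max()+220,[(r+190,xs[ys==r].min()+220,xs[ys==r].max()+220) for r in range(0,45,3) if (ys==r).any()])
```

```text
0.057 [[258.4, 198.4], [266.1, 207.3], [241.8, 217.1], [228.8, 219.2]]
0.047 [[258.4, 200.6], [266.1, 209.5], [241.9, 219.3], [229.0, 221.5]]
mask right 267 [(190, np.int64(227), np.int64(241)), (193, np.int64(229), np.int64(233)), (199, np.int64(259), np.int64(260)), (202, np.int64(251), np.int64(263)), (205, np.int64(244), np.int64(266)), (208, np.int64(231), np.int64(267)), (211, np.int64(232), np.int64(265)), (214, np.int64(228), np.int64(256)), (217, np.int64(229), np.int64(249)), (220, np.int64(231), np.int64(236))]
```

Emit:
apply_moves:
  steps:
    - {"travel":[-0.02,0,0.02],"turn":[0,0,0]}
    - {"travel":[-0.05,-0.005,0.04],"turn":[0,0,0]}
    - {"travel":[-0.075,-0.03,0.05],"turn":[0,0,0]}
    - {"travel":[-0.095,-0.055,0.05],"turn":[0,0,0]}
    - {"travel":[-0.104,-0.085,0.05],"turn":[0,0,0]}
    - {"travel":[-0.104,-0.115,0.05],"turn":[0,0,0]}
    - {"travel":[-0.104,-0.145,0.05],"turn":[0,0,0]}
    - {"travel":[-0.104,-0.175,0.05],"turn":[0,0,0]}
    - {"travel":[-0.104,-0.205,0.05],"turn":[0,0,0]}
    - {"travel":[-0.104,-0.232,0.05],"turn":[0,0,0]}
    - {"travel":[-0.104,-0.249,0.045],"turn":[0,0,0]}
    - {"travel":[-0.104,-0.249,0.025],"turn":[0,0,0]}
    - {"travel":[-0.104,-0.249,0.005],"turn":[0,0,0]}
    - {"travel":[-0.104,-0.249,-0.012],"turn":[0,0,0]}
    - {"travel":[-0.104,-0.249,-0.023],"turn":[0,0,0]}
    - {"travel":[-0.104,-0.249,-0.029],"turn":[0,0,0]}
    - {"travel":[-0.104,-0.249,-0.029],"turn":[0,0,0]}
    - {"travel":[-0.104,-0.249,-0.029],"turn":[0,0,0]}

```text
t: 17.15
eef_pos: [0.3286, -0.2618, 0.0364]
orientation: [[-0.99, -0.143, -0.0], [-0.143, 0.99, 0.0], [0.0, 0.0, -1.0]]
ft_force: [-0.2, -0.4, -0.1]
gripper_width: 0.0254
finger_force: 30.0
```

Run:
```python
from h import *
b=snap('side','s6'); s=arm.get_state(); e=np.array(s['eef_pos']);print(e,s['ft_force'],s['gripper_width'])
u=np.array([.99,.143]);v=np.array([-.143,.99])
# tile far end predicted pixels vs mask, and hood mouth floor corner
print([proj(b,np.r_[e[:2]+x*u+y*v,z]).round(1).tolist() for x,y,z in[(.116,.025,.027),(.116,-.025,.027),(.116,-.025,.009),(.026,-.025,.009)]])
o=np.array([.484,-.240])
print('lip',[proj(b,np.r_[o-.025*u+y*v,.006]).round(1).tolist() for y in(.047,-.047)])
im=b['img'][250:300,240:285]
for r in range(5,45,4): print(250+r,im[r].min(1)[::2].tolist())
```

```text
[ 0.3287498  -0.26195287  0.03676841] [ 0.05301415  0.96138754 -1.24135024] 0.02568090160493947
[[257.1, 268.9], [266.0, 281.3], [266.0, 285.1], [237.9, 298.8]]
lip [[258.1, 266.1], [274.8, 289.2]]
255 [114, 84, 109, 113, 114, 112, 110, 111, 113, 114, 114, 103, 98, 92, 82, 61, 47, 34, 36, 36, 37, 35, 35]
259 [116, 74, 75, 89, 110, 112, 110, 109, 110, 112, 112, 100, 48, 37, 34, 35, 37, 38, 36, 34, 34, 35, 35]
263 [75, 68, 73, 74, 72, 72, 80, 86, 105, 111, 113, 146, 141, 81, 36, 37, 38, 37, 37, 36, 37, 37, 34]
267 [76, 73, 70, 74, 74, 72, 73, 74, 70, 74, 110, 141, 141, 174, 136, 46, 38, 37, 37, 34, 35, 36, 36]
271 [52, 76, 73, 72, 75, 75, 76, 106, 124, 126, 100, 94, 136, 141, 143, 152, 81, 36, 37, 37, 34, 35, 43]
275 [37, 64, 73, 104, 126, 127, 129, 128, 129, 132, 127, 117, 82, 122, 141, 144, 185, 127, 52, 85, 93, 87, 78]
279 [51, 52, 52, 52, 64, 128, 132, 131, 127, 129, 132, 129, 126, 112, 100, 188, 201, 200, 166, 77, 73, 125, 138]
283 [51, 53, 52, 54, 52, 70, 129, 132, 128, 129, 129, 131, 135, 128, 93, 116, 166, 199, 180, 146, 140, 140, 140]
287 [51, 43, 42, 69, 115, 129, 131, 134, 131, 128, 128, 105, 79, 88, 109, 110, 112, 139, 192, 154, 139, 131, 118]
291 [117, 129, 130, 127, 129, 126, 118, 101, 80, 73, 71, 70, 86, 105, 106, 115, 109, 111, 114, 111, 111, 115, 110]
```

Emit:
apply_moves:
  steps:
    - {"travel":[0.015,0.002,0],"turn":[0,0,0]}
    - {"travel":[0.03,0.004,0],"turn":[0,0,0]}
    - {"travel":[0.045,0.006,0],"turn":[0,0,0]}
    - {"travel":[0.06,0.0085,0],"turn":[0,0,0]}
    - {"travel":[0.07,0.01,0],"turn":[0,0,0]}
    - {"travel":[0.08,0.0115,0],"turn":[0,0,0]}
    - {"travel":[0.09,0.013,0],"turn":[0,0,0]}
    - {"travel":[0.098,0.014,0],"turn":[0,0,0]}
    - {"travel":[0.102,0.0145,0],"turn":[0,0,0]}
    - {"travel":[0.102,0.0145,-0.002],"turn":[0,0,0]}
    - {"travel":[0.102,0.0145,-0.003],"turn":[0,0,0]}
    - {"travel":[0.102,0.0145,-0.003],"turn":[0,0,0]}

```text
t: 18.2
eef_pos: [0.4301, -0.2473, 0.0331]
orientation: [[-0.99, -0.143, -0.001], [-0.143, 0.99, 0.0], [0.001, 0.0, -1.0]]
ft_force: [0.0, -0.3, -1.8]
gripper_width: 0.0257
finger_force: 30.0
```

Emit:
apply_moves:
  steps:
    - {"travel":[0.003,0.0004,0],"turn":[0,0,0]}
    - {"travel":[0.006,0.0009,0],"turn":[0,0,0]}
    - {"travel":[0.009,0.0013,0],"turn":[0,0,0]}
    - {"travel":[0.009,0.0013,0],"turn":[0,0,0]}

```text
t: 18.53
eef_pos: [0.4402, -0.2461, 0.0336]
orientation: [[-0.99, -0.143, 0.0], [-0.143, 0.99, -0.0], [-0.0, -0.0, -1.0]]
ft_force: [-0.3, -0.6, -0.9]
gripper_width: 0.0259
finger_force: 30.0
```

Emit:
apply_moves:
  steps:
    - {"travel":[0.002,0.0003,0],"turn":[0,0,0]}
    - {"travel":[0.004,0.0006,0],"turn":[0,0,0]}
    - {"travel":[0.004,0.0006,0],"turn":[0,0,0]}

```text
t: 18.78
eef_pos: [0.4437, -0.2454, 0.0334]
orientation: [[-0.99, -0.143, -0.0], [-0.143, 0.99, 0.0], [0.0, 0.0, -1.0]]
ft_force: [-0.1, 0.0, -0.8]
gripper_width: 0.0257
finger_force: 30.0
```

Emit:
apply_moves:
  steps:
    - {"travel":[0.001,0.0001,0],"turn":[0,0,0]}
    - {"travel":[0.002,0.0003,0],"turn":[0,0,0]}
    - {"travel":[0.002,0.0003,0],"turn":[0,0,0]}

```text
t: 19.03
eef_pos: [0.444, -0.2448, 0.0328]
orientation: [[-0.99, -0.143, -0.004], [-0.143, 0.99, 0.001], [0.004, 0.002, -1.0]]
ft_force: [-10.6, -1.8, 0.5]
gripper_width: 0.0257
finger_force: 30.0
```

Emit:
apply_moves:
  steps:
    - {"travel":[0.001,0.0001,0],"turn":[0,0,0]}
    - {"travel":[0.002,0.0003,0],"turn":[0,0,0]}
    - {"travel":[0.002,0.0003,0],"turn":[0,0,0]}

```text
t: 19.28
eef_pos: [0.4445, -0.2445, 0.0324]
orientation: [[-0.99, -0.143, -0.008], [-0.143, 0.99, 0.002], [0.007, 0.003, -1.0]]
ft_force: [-22.0, -3.9, 4.8]
gripper_width: 0.0257
finger_force: 30.0
```

The tile is against the back wall. I relieve the push, set it on the floor and release.

Emit:
apply_moves:
  steps:
    - {"travel":[-0.0035,-0.0005,0],"turn":[0,0,0]}
    - {"travel":[-0.0035,-0.0005,-0.001],"turn":[0,0,0]}
    - {"travel":[-0.0035,-0.0005,-0.001],"turn":[0,0,0]}

```text
t: 19.53
eef_pos: [0.4442, -0.2455, 0.0325]
orientation: [[-0.99, -0.143, 0.0], [-0.143, 0.99, -0.0], [-0.0, -0.0, -1.0]]
ft_force: [-1.4, 0.1, 0.3]
gripper_width: 0.0255
finger_force: 30.0
```

Emit:
apply_moves:
  steps:
    - {"travel":[0,0,-0.001],"turn":[0,0,0]}
    - {"travel":[0,0,-0.001],"turn":[0,0,0]}

```text
t: 19.7
eef_pos: [0.4443, -0.2455, 0.0321]
orientation: [[-0.99, -0.143, 0.0], [-0.143, 0.99, -0.0], [-0.0, -0.0, -1.0]]
ft_force: [-6.6, 0.9, 11.1]
gripper_width: 0.0257
finger_force: 30.0
```

Emit:
apply_moves:
  steps:
    - {"travel":[0,0,0],"turn":[0,0,0]}
    - {"travel":[0,0,0],"turn":[0,0,0]}
    - {"travel":[0,0,0],"turn":[0,0,0]}
    - {"travel":[0,0,0],"turn":[0,0,0]}
    - {"travel":[0,0,0],"turn":[0,0,0]}
    - {"travel":[0,0,0],"turn":[0,0,0]}
    - {"travel":[0,0,0.015],"turn":[0,0,0]}
    - {"travel":[0,0,0.04],"turn":[0,0,0]}
    - {"travel":[0,0,0.075],"turn":[0,0,0]}
    - {"travel":[0,0,0.11],"turn":[0,0,0]}
    - {"travel":[0,0,0.15],"turn":[0,0,0]}
    - {"travel":[0,0.02,0.18],"turn":[0,0,0]}
    - {"travel":[0,0.02,0.18],"turn":[0,0,0]}
  claw: 100

```text
t: 20.78
eef_pos: [0.4457, -0.2247, 0.2175]
orientation: [[-0.99, -0.143, 0.008], [-0.143, 0.99, -0.004], [-0.007, -0.005, -1.0]]
ft_force: [0.7, 0.1, 0.7]
gripper_width: 0.057
finger_force: 0.0
```

Run:
```python
from h import *
c=snap('wrist','w7'); b=snap('side','s7'); s=arm.get_state(); print(s['t'],s['eef_pos'],s['ft_force'])
o=np.array([.484,-.240]);u=np.array([.99,.141]);v=np.array([-.141,.99])
f=lambda x,y,z:np.r_[o+x*u+y*v,z]
print('pred tail end wrist',[proj(c,f(-.055,y,.024)).round(1).tolist() for y in(.013,-.013)],'mouth',proj(c,f(-.025,0,.006)).round(1))
m=((c['img'].min(2)>90)&(np.ptp(c['img'].astype(int),axis=2)<50)).astype(np.uint8)
p=proj(c,f(-.045,0,.024)).round().astype(int); print(p)
n,l,st,ce=cv2.connectedComponentsWithStats(m); k=l[p[1],p[0]]; print(st[k])
ys,xs=np.nonzero(l==k)
for r in range(ys.min(),ys.max()+1,5): print(r,xs[ys==r].min(),xs[ys==r].max())
print('side tail',[proj(b,f(x,y,z)).round(1).tolist() for x,y,z in[(-.055,.013,.024),(-.055,-.013,.024),(-.055,-.013,.006)]])
im=b['img'][262:300,235:275]
for r in range(0,38,3): print(262+r,im[r].min(1)[::2].tolist())
# lid check: compare lid region with earlier open view
d=cv2.absdiff(load('s2')['img'],b['img'])[110:180,245:290]; print('lid region diff',d.mean())
```

```text
20.8833 [ 0.44436655 -0.22511702  0.21212727] [-0.53824029 -0.20633857  0.01399593]
pred tail end wrist [[248.8, 165.3], [226.9, 165.2]] mouth [239.  186.8]
[238 174]
[ 199  166   77   36 1371]
166 230 248
171 228 248
176 228 249
181 228 248
186 228 248
191 202 275
196 199 274
201 262 262
side tail [[255.0, 274.5], [259.5, 281.1], [259.5, 284.9]]
262 [93, 80, 80, 76, 75, 75, 73, 70, 73, 71, 69, 72, 74, 95, 144, 109, 38, 35, 36, 37]
265 [113, 112, 116, 113, 108, 112, 113, 109, 110, 109, 104, 103, 81, 115, 147, 139, 118, 42, 36, 36]
268 [115, 113, 116, 115, 111, 110, 113, 113, 108, 112, 111, 106, 113, 163, 189, 190, 162, 148, 39, 35]
271 [118, 112, 112, 117, 115, 108, 111, 113, 112, 109, 111, 107, 107, 115, 162, 188, 185, 185, 139, 41]
274 [112, 117, 110, 115, 117, 113, 107, 111, 112, 108, 110, 131, 180, 188, 188, 187, 187, 188, 185, 161]
277 [109, 115, 114, 110, 118, 117, 112, 109, 113, 111, 108, 130, 177, 188, 187, 187, 185, 167, 141, 134]
280 [105, 112, 115, 110, 113, 118, 118, 110, 109, 112, 109, 109, 129, 172, 162, 141, 129, 125, 162, 194]
283 [105, 108, 114, 114, 108, 117, 119, 116, 108, 112, 111, 106, 111, 119, 117, 100, 93, 109, 134, 191]
286 [105, 107, 111, 114, 111, 109, 118, 117, 114, 108, 113, 109, 105, 111, 108, 104, 115, 112, 110, 132]
289 [104, 104, 108, 112, 113, 110, 114, 119, 120, 111, 111, 111, 108, 107, 110, 105, 108, 115, 111, 111]
292 [103, 105, 106, 111, 112, 111, 110, 116, 120, 117, 109, 111, 113, 106, 107, 109, 103, 109, 114, 107]
295 [108, 104, 105, 109, 112, 111, 110, 110, 120, 121, 115, 108, 113, 109, 105, 108, 107, 105, 114, 111]
298 [113, 105, 105, 105, 111, 111, 112, 108, 115, 120, 119, 114, 111, 112, 108, 106, 109, 104, 107, 113]
lid region diff 36.83269841269841
```

Run:
```python
from h import *
for i in range(3): optics.capture('side')
print(ticket.sign_off())
```

```text
the job is handed in; nothing more can be done
None
```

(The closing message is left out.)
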